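Unbolt the reject box

TASK

The padlock is already off the steel reject box: draw the bolt on its lid fully open. Press the yellow spring strip down with one fingertip and keep it down while the other finger pushes the bolt's black knob to the far end of its travel, away from the keeper; then let go so that the strip springs back up. Only press and push, grasp nothing, and leave the padlock, the sample pot and the other things lying as they are.

Things in the scene. Friction and masses are not known exactly. Their poses are not given: they have to be found in the camera images.
- reject_box: Closed stainless box, 200 (x) x 240 (y) x 80 mm high, screwed to the bench (fixed). Origin: centre of its underside; z up; its x axis points to the hinge side, y along the bolt. The lock lies on the lid (top z = 80) on a 3 mm plate: yellow strip at x = -33, bolt at x = 0, black knob at x = +33 mm. Other than these and what is listed here, nothing on the lid stands above z = 85.
- bolt (a joint): Bolt position along the box's +y, m: 0 = shot into the keeper (start), 0.045 = fully drawn, at its stop. About 2 N of friction; stays where left. Teeth 11 mm apart on the bolt are blocked by the catch's tooth whenever the catch is up (after 1 mm at the start); at full draw the catch springs up behind the last tooth.
- knob (a point): Centre of the top of the black bolt knob, an upright block 24 (box x) x 12 (box y) x 44 mm high; moves with the bolt. At box (33, -22, 131) mm when shut, (33, 23, 131) when drawn; its bottom is at z = 87. Push its -y face towards the box's +y; there is free room on that side. A flat arm (top z = 94.5) joins it to the bolt.
- catch (a joint): How far the catch is pressed straight down, m: 0 = up (start), 0.008 = at its stop. A spring pushes it up: 3 N at 0, about 6 N at the stop. The bolt slides freely while it is pressed more than 0.0045; keep it near the stop all the way.
- keeper (a point): Top middle of the dark steel keeper on the -y end of the box, into which the bolt is shot; at box (0, -129, 102) mm; 32 (x) x 12 (y) mm. The bolt is a 12 mm round bar along box x = 0, top at z = 96, running in two saddles 22 mm (x) wide at y = -88 and 62, tops at z = 98.
- strip (a point): Centre of the top of the yellow catch strip, 24 (box x) x 110 (box y) mm, at box (-33, -20, 108) mm when up, z = 100 when down. It goes straight down wherever pressed, so a fingertip may slide along it (box y -75 to 35) while the other finger pushes the knob. Strip and knob are 42 mm apart (gap along box x), 66 mm between centres.
- padlock: Red padlock 76x38x20 mm, lying loose on the lid near its front +y corner; leave it. Origin: centre of its underside.
- pot: Sample pot 50x50x66 mm standing loose on the lid near its hinge-side +y corner; leave it. Origin: centre of its underside.
- wand_red: Red test stick 22x150x9 mm, loose on the bench to the left of the box; leave it. Origin: centre of its underside.
- wand_green: Green test stick 22x150x9 mm, loose on the bench to the left of the box; leave it. Origin: centre of its underside.
- thermometer: White food thermometer 46x152x18 mm, loose on the bench to the left of the box; leave it. Origin: centre of its underside.

How it is judged:
By the outcome, as a careful person would: the job done as asked, in the order asked, and still so for the second after the job is handed in, with the robot touching nothing.
It also fails if it takes over 40 s, if anything falls off the work surface, if the arm or the gripper's body presses on something with over 40 N, if the wrist force passes 120 N, or if a joint passes its speed limit or range.

ROBOT

A 6-joint arm with a two-finger parallel gripper is mounted at the origin on a cart in front of the work surface, level with it; the furniture and walls round the work are solid. World frame = base frame: x ahead of the robot, y to its left, z up, the work surface at z = 0. Lengths are in m, angles in degrees, forces in N, time in s.
With the tool pointing down it reaches from about 0.25 to 0.725 m from the base axis. Payload 9.7 kg.
Tool frame: the origin (TCP) lies where the fingers leave the gripper's body, on its centre line; the fingertips stand 73 mm ahead of it and the grasp point (between the pads) lies 54 mm ahead of it; y points along the fingers, x is the direction in which the jaws open and shut, and the axes are right-handed (so a half turn about y gives the same grasp; the last joint's range is limited). The gripper opens to 85 mm and grips with 20 to 120 N. Pads are 22 mm wide; open, the fingers measure 114 mm over their backs; the gripper's body (76 mm by 85 mm) begins 54 mm behind the grasp point. The pads swing forward as they close: fully open they stand 13 mm farther back than shut.
Start: joints at [-68.984, 4.979, 10.078, 95.1, 0, 90], TCP at [0.197, -0.513, 0.304] pointing down, gripper open.
Joint ranges: [-179.16, 179.16], [-48.56, 103.87], [-65.8, 70.77], [-126.05, 130.52], [-82.76, 87.17], [-180, 180]. Speed limits (degrees/s): [127.2, 127.2, 147.25, 180, 180, 180].

INTERFACE

Orientations are given as [roll, pitch, yaw] about the fixed x, y, z axes, in that order (R = Rz(yaw) Ry(pitch) Rx(roll)).
In Python, from workcell import sensors, imaging, bot, models gives the robot as it stands.
- The arm moves only by the tool arm_command, never from a script. Its argument "rows" is one flat list of numbers, 7 for each row, row after row: the shift along the tool's x, y, z in cm, then the turn, a rotation vector about the tool's x, y, z in degrees, then the gripper's target within -1 to 1 (fully open at 1, half-way at 0, shut at -1). A call has 1 to 12 rows; each row is the pose to reach, as a shift and turn from the pose commanded when the call began, along the tool's axes at that moment; what a row does not reach only later rows make up. A row lasts 1/12 s, in which the tool goes at most 41.7 mm and 7.16 degrees, less where a joint would pass 70% of its speed; a pose out of reach is approached as far as the arm can. A call with a gripper value outside its range is refused whole. The fingers move at their own pace and stop on an object; "force" is the grip in N (left out, the last holds). Time passes only in rows, so rows that repeat a pose let the fingers close. It gives the time, the measured TCP pose, the force and the opening at its end, in the units of the state.
- sensors.get_obs(): the state, without advancing time (a new reading comes with each control period).
- imaging.camera(name): name is "scene" or "top" or "wrist"; returns a dict with "pixels" (400x640x3 uint8, blue, green, red), "z_map" (400x640 float32, m along the optical axis (not along the pixel's ray), 0 where there is no reading), "camera_matrix" (3x3 intrinsics, pixels), "D" ([k1, k2, p1, p2, k3] as OpenCV has them; the pictures are not rectified), "world_from_camera" (4x4, takes a point from camera to world coordinates). Camera axes: x right, y up, looking along -z (the intrinsics and any distortion apply to the point x, -y, -z); pixel columns grow to the right and rows downward; lengths in m; the calibration is good to about 2 mm. A picture is of the moment at which its call begins.
- bot.job_done(): hands the job in, once; it reports no verdict.
Trained networks look in the newest picture that a camera, given by its name, has taken for a name from the list of things; names that differ only in an ending like _2 or _b are one class to them, and where a whole thing is asked for, a point or a joint stands for the part that bears it (a point fixed in the world has none). Each returns a list of dicts, best first, with "conf" (0 to 1); they miss things now and then, are a little off and sometimes report something else, mostly with a low value. They report only what shows in the picture. A call takes as long as a camera call.
- models.search_frame(thing, camera): "extent" ([centre column, centre row, width, height] in pixels, round what is visible of it).
- models.spot_point(thing, camera): "location" ([column, row] in pixels: a listed point, or the origin of a listed thing).
The state is a dict: "time": time; "q": joint angles; "qd": joint speeds; "joint_efforts": joint torques, N m; "ee_pos": TCP position; "tcp_rot": TCP orientation; "wrist_force": force on the tool from outside, world axes, zero at the start; "torque": the same for the moment, N m; "opening": finger opening in m.
Only numpy, scipy, OpenCV 4.12 (cv2) and the standard library are available. Lean on these libraries where they do the work, as an engineer would, in place of code of your own. Each camera call takes 0.05 s, during which the arm holds its last target.

## Working session

There is one attempt and no reset: what is moved stays moved. The work goes in short steps, Python scripts to look and compute and a tool call to move; the robot and the scene stay as the last step left them, time stands still between calls to the robot, and variables do not carry over. Pictures are saved under pics/ and viewed, and the job is handed in when it is done.

Besides the shell and the picture viewer there is one more tool, called after "Request:" as name(argument=value, ...), one argument or row to a line, values as JSON. arm_command: Moves the arm, as the interface text tells. Its arguments: {"type":"object","properties":{"rows":{"type":"array","items":{"type":"number"}},"force":{"type":"number"}},"required":["rows"]}

```bash
mkdir -p pics; ls; python3 - <<'E'
from workcell import sensors, imaging, bot, models
import cv2
o=sensors.get_obs(); print({k:o[k] for k in('time','ee_pos','tcp_rot','wrist_force','opening')})
for c in('scene','top'):
    d=imaging.camera(c); cv2.imwrite(f'pics/{c}0.png',d['pixels'])
    print(c,d['D'],d['camera_matrix'].tolist(),d['world_from_camera'].round(3).tolist())
    for n in('knob','strip','keeper'):
        print(n,models.spot_point(n,c)[:2])
    for n in('reject_box','padlock','pot'):
        print(n,models.spot_point(n,c)[:1],models.search_frame(n,c)[:1])
E
```

```text
pics
{'time': 0.0, 'ee_pos': array([ 0.19719956, -0.51329549,  0.30317099]), 'tcp_rot': array([-9.00009062e+01,  7.70335329e-02, -6.89839627e+01]), 'wrist_force': array([ 0.89898288, -0.05990252,  0.54227747]), 'opening': 0.08560338311580507}
scene [-0.04924523  0.          0.          0.          0.        ] [[388.35043911838375, 0.0, 323.8013961777407], [0.0, 388.35043911838375, 198.5719440197662], [0.0, 0.0, 1.0]] [[-0.836, 0.379, -0.396, 0.131], [-0.549, -0.579, 0.603, 0.767], [-0.0, 0.722, 0.692, 0.827], [0.0, 0.0, 0.0, 1.0]]
knob [{'location': [361.0, 158.5], 'conf': 0.54}]
strip []
keeper [{'location': [376.5, 146.8], 'conf': 0.73}]
reject_box [{'location': [367.1, 194.6], 'conf': 0.84}] [{'extent': [366.9, 188.1, 81.3, 87.1], 'conf': 0.89}]
padlock [{'location': [390.8, 197.7], 'conf': 0.67}] [{'extent': [391.5, 197.6, 29.3, 9.5], 'conf': 0.53}]
pot [{'location': [344.8, 194.1], 'conf': 0.84}] [{'extent': [342.9, 185.8, 16.7, 31.2], 'conf': 0.85}]
top [-0.16934656  0.          0.          0.          0.        ] [[509.6464886453787, 0.0, 326.5830099028648], [0.0, 509.6464886453787, 199.3777405805421], [0.0, 0.0, 1.0]] [[0.012, 0.991, -0.131, 0.372], [-1.0, 0.011, -0.011, 0.139], [-0.009, 0.131, 0.991, 1.308], [0.0, 0.0, 0.0, 1.0]]
knob [{'location': [410.4, 198.8], 'conf': 0.79}]
strip [{'location': [415.4, 225.3], 'conf': 0.95}]
keeper [{'location': [452.2, 199.7], 'conf': 0.65}]
reject_box [{'location': [397.8, 220.9], 'conf': 0.93}] [{'extent': [401.0, 217.8, 110.3, 105.7], 'conf': 0.78}]
padlock [{'location': [384.3, 257.2], 'conf': 0.88}] [{'extent': [388.5, 256.8, 24.0, 29.9], 'conf': 0.81}]
pot [{'location': [360.8, 203.3], 'conf': 0.8}] [{'extent': [362.5, 200.3, 21.7, 20.8], 'conf': 0.67}]
```

View images.

```bash
python3 - <<'E'
import cv2
a=cv2.imread('pics/top0.png')[130:300,310:490]; cv2.imwrite('pics/top0c.png',cv2.resize(a,None,fx=4,fy=3.5,interpolation=2)[:600])
E
```

```text
(no output)
```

View pics/top0.png

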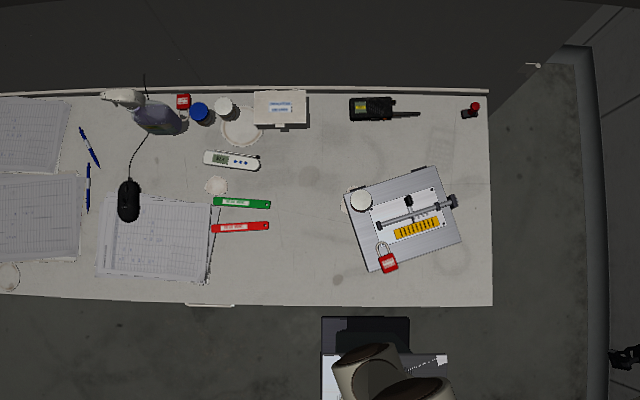

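View pics/scene0.png

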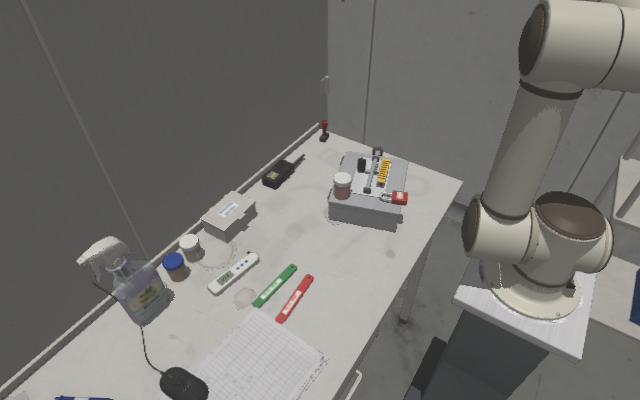

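View pics/top0c.png

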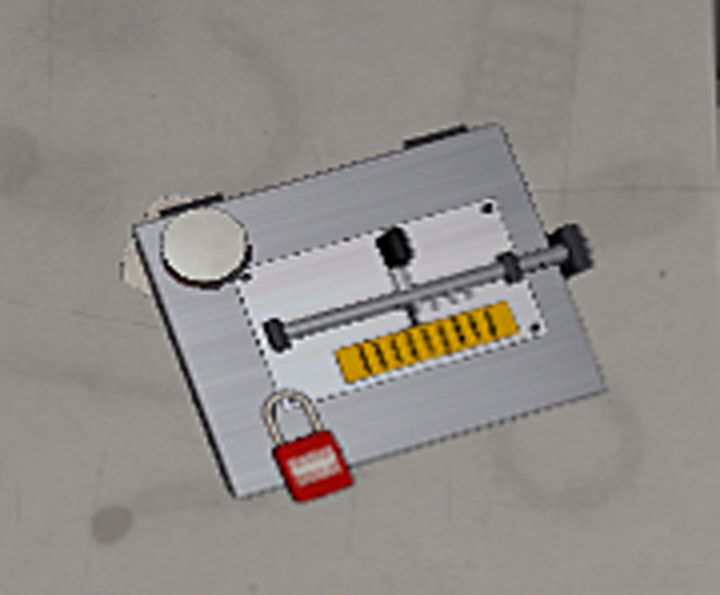

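```bash
cat > h.py <<'E'
import numpy as np, cv2
from scipy.optimize import least_squares
def ray_z(d,uv,z):
    K,D,T=d['camera_matrix'],np.array(d['D']),d['world_from_camera']
    p=cv2.undistortPoints(np.array(uv,float).reshape(-1,1,2),K,D).reshape(-1,2)
    r=np.c_[p[:,0],-p[:,1],-np.ones(len(p))]@T[:3,:3].T
    o=T[:3,3]; return o+r*((np.broadcast_to(z,(len(p),))-o[2])/r[:,2])[:,None]
def fit(P,B):
    # B box xy -> P world xy
    B=np.array(B,float);P=np.array(P)[:,:2]
    f=lambda v:((np.c_[np.cos(v[2])*B[:,0]-np.sin(v[2])*B[:,1],np.sin(v[2])*B[:,0]+np.cos(v[2])*B[:,1]]+v[:2]-P)).ravel()
    s=least_squares(f,[.4,0,0]); return s.x,s.fun.reshape(-1,2)
def proj(d,X):
    T=np.linalg.inv(d['world_from_camera']); c=np.atleast_2d(X)@T[:3,:3].T+T[:3,3]
    c=c*[1,-1,-1]
    return cv2.projectPoints(c,np.zeros(3),np.zeros(3),d['camera_matrix'],np.array(d['D']))[0].reshape(-1,2)
E
python3 - <<'E'
from h import *
from workcell import imaging
d=imaging.camera('top'); im=d['pixels']
hsv=cv2.cvtColor(im,cv2.COLOR_BGR2HSV)
m=cv2.inRange(hsv,(18,150,100),(32,255,255)); m[:200]=0;m[260:]=0;m[:,:380]=0
m=cv2.morphologyEx(m,cv2.MORPH_CLOSE,np.ones((5,5)))
r=cv2.minAreaRect(cv2.findNonZero(m)); print(r)
cr=np.array([[135,225],[500,125],[605,390],[235,495]])/[4,3.5]+[310,130]-[.4,.4]
uv=np.vstack([cr,r[0],[452.2,199.7],[410.4,198.8]])
z=[.08]*4+[.108,.102,.131]
P=ray_z(d,uv,z)
B=np.array([[100,120],[100,-120],[-100,-120],[-100,120],[-33,-20],[0,-129],[33,-22]])/1000
for idx in (range(4),range(5)):
    v,res=fit(P[list(idx)],B[list(idx)]); print(v[:2],np.degrees(v[2]),(res*1000).round(1).tolist())
c,s=np.cos(v[2]),np.sin(v[2]);W=B@np.array([[c,s],[-s,c]])+v[:2]
print('all resid mm',((W-P[:,:2])*1000).round(1).tolist())
# depth check
zm=d['z_map']; print([float(zm[int(y),int(x)]) for x,y in uv])
for x,y in [uv[4],(440,245)]:
    x,y=int(x),int(y);dd=zm[y,x];Q=ray_z(d,[(x,y)],0);T=d['world_from_camera']
    # point at depth
    p=cv2.undistortPoints(np.array([[[x,y]]],float),d['camera_matrix'],np.array(d['D'])).ravel()
    print(T[:3,:3]@(np.array([p[0],-p[1],-1])*dd)+T[:3,3])
E
```

```text
((416.1500244140625, 226.95004272460938), (9.486830711364746, 45.2205696105957), 71.56504821777344)
[ 0.49261264 -0.03138127] 18.19259307340317 [[1.4, 1.9], [2.6, -1.2], [-1.2, -1.7], [-2.8, 0.9]]
[ 0.49262821 -0.03135981] 18.192395256908824 [[1.4, 2.0], [2.6, -1.1], [-1.2, -1.7], [-2.7, 1.0], [-0.1, -0.1]]
all resid mm [[1.4, 2.0], [2.6, -1.1], [-1.2, -1.7], [-2.7, 1.0], [-0.1, -0.1], [-1.5, -4.0], [-0.7, 1.9]]
[1.3228554725646973, 1.248958706855774, 1.221787929534912, 1.2142629623413086, 1.2036024332046509, 1.2139374017715454, 1.182668924331665]
[ 0.47015158 -0.06087971  0.10413081]
[ 0.42657845 -0.12397672  0.07668164]
```

```bash
cat >> h.py <<'E'
from scipy.spatial.transform import Rotation as Ro
BP=[0.4926,-0.0314]; YAW=18.2
def box2w(x,y,z):
    c,s=np.cos(np.radians(YAW)),np.sin(np.radians(YAW))
    return np.array([BP[0]+(c*x-s*y)/1e3,BP[1]+(s*x+c*y)/1e3,z/1e3])
def w2box(p):
    c,s=np.cos(np.radians(YAW)),np.sin(np.radians(YAW)); d=(np.array(p[:2])-BP)*1e3
    return np.array([c*d[0]+s*d[1],-s*d[0]+c*d[1],p[2]*1e3])
def delta(o,pos,yaw):
    R=Ro.from_euler('xyz',o['tcp_rot'],degrees=True); G=Ro.from_euler('xyz',[-90,0,yaw],degrees=True)
    return (R.inv().apply(pos-o['ee_pos'])*100).round(2),(R.inv()*G).as_rotvec(degrees=True).round(2)
E
python3 - <<'E'
from h import *
from workcell import sensors
o=sensors.get_obs(); print(box2w(0,-60,300),delta(o,box2w(0,-60,300),YAW))
E
```

```text
[ 0.5113401  -0.08839832  0.3       ] (array([-28.41,   0.39,  44.56]), array([  0.  , -87.18,  -0.  ]))
```

Request:
arm_command(
  rows=[-1.2,0,1.85,0,-3.6,0,0.3,-2.4,0,3.7,0,-7.2,0,0.3,-3.6,0,5.55,0,-10.8,0,0.3,-4.8,0,7.4,0,-14.4,0,0.3,-6,0,9.3,0,-18,0,0.3,-7.2,0,11.1,0,-21.6,0,0.3,-8.4,0,13,0,-25.2,0,0.3,-9.6,0,14.8,0,-28.8,0,0.3,-10.8,0,16.7,0,-32.4,0,0.3,-12,0,18.6,0,-36,0,0.3,-13.2,0,20.4,0,-39.6,0,0.3,-14.4,0,22.3,0,-43.2,0,0.3],
)

```text
time: 2.05
ee_pos: [0.3542, -0.2981, 0.304]
tcp_rot: [-90.0, -0.0, -25.6]
wrist_force: [0.9, -0.2, -0.2]
opening: 0.0555
```

```bash
python3 - <<'E'
from h import *
from workcell import sensors
o=sensors.get_obs(); print(o['time'],o['opening'],o['ee_pos'],o['tcp_rot'],delta(o,box2w(0,-60,300),YAW))
E
```

```text
2.05 0.05545764113259916 [ 0.35419558 -0.29807257  0.30402319] [-9.00049123e+01 -1.72377940e-02 -2.56112474e+01] (array([ 5.11,  0.4 , 25.7 ]), array([ 1.000e-02, -4.381e+01,  1.000e-02]))
```

Request:
arm_command(
  rows=[0.4,0,2.3,0,-4,0,0.3,0.9,0,4.6,0,-8,0,0.3,1.4,0,7,0,-12,0,0.3,1.9,0,9.4,0,-16,0,0.3,2.3,0,11.7,0,-20,0,0.3,2.8,0,14,0,-24,0,0.3,3.3,0,16.4,0,-28,0,0.3,3.7,0,18.7,0,-32,0,0.3,4.2,0,21,0,-36,0,0.3,4.7,0,23.4,0,-40,0,0.3,5.1,0.2,25.7,0,-43.8,0,0.3,5.1,0.4,25.7,0,-43.8,0,0.3],
)

```text
time: 3.05
ee_pos: [0.5132, -0.0872, 0.2994]
tcp_rot: [-90.0, -0.0, 18.4]
wrist_force: [0.1, -0.6, 0.2]
opening: 0.0555
```

```bash
python3 - <<'E'
from h import *
from workcell import sensors,imaging,models
d=imaging.camera('wrist'); cv2.imwrite('pics/w1.png',d['pixels'])
o=sensors.get_obs(); print(o['time'],w2box(o['ee_pos']),o['tcp_rot'],o['opening'])
for n,z in(('knob',.131),('strip',.108),('keeper',.102)):
    r=models.spot_point(n,'wrist')[:1]
    print(n,r, w2box(ray_z(d,[r[0]['location']],z)[0]) if r else '')
T=d['world_from_camera'];print(T.round(3).tolist())
E
```

```text
3.1 [  0.81870243 -60.25951438 299.00456993] [-8.99650877e+01  4.86064839e-02  1.81877776e+01] 0.05547495218005517
knob [{'location': [357.7, 151.7], 'conf': 0.81}] [ 30.77558837 -24.61548351 131.        ]
strip [{'location': [269.7, 145.1], 'conf': 0.93}] [-33.29064379 -23.32642158 108.        ]
keeper [{'location': [312.6, 265.8], 'conf': 0.6}] [  -0.83744885 -127.27837643  102.        ]
[[0.949, -0.304, -0.09, 0.492], [0.317, 0.911, 0.265, -0.02], [0.001, -0.28, 0.96, 0.368], [0.0, 0.0, 0.0, 1.0]]
```

View pics/w1.png

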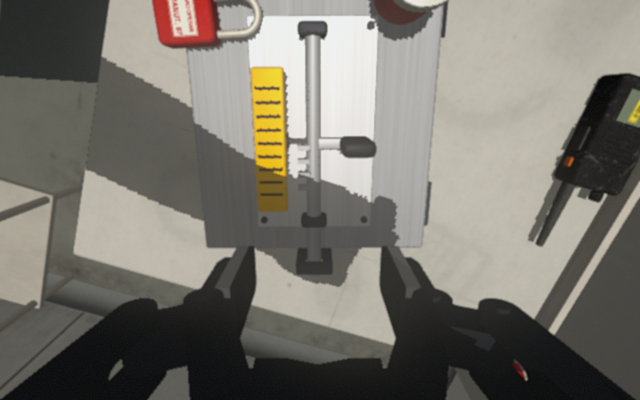

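Request:
arm_command(
  rows=[0,1,0.4,0,0,0,0.3,0,2,0.8,0,0,0,0.3,0,3,1.2,0,0,0,0.3,-0.1,4,1.4,0,0,0,0.3,-0.1,5,1.4,0,0,0,0.3,-0.1,6,1.4,0,0,0,0.3,-0.1,7,1.4,0,0,0,0.3,-0.1,8,1.4,0,0,0,0.3,-0.1,9,1.4,0,0,0,0.3,-0.1,9.8,1.4,0,0,0,0.3,-0.1,10.4,1.4,0,0,0,0.3,-0.1,10.4,1.4,0,0,0,0.3],
)

```text
time: 4.25
ee_pos: [0.5058, -0.0767, 0.1944]
tcp_rot: [-90.0, 0.1, 18.0]
wrist_force: [-0.1, 0.7, -0.3]
opening: 0.0555
```

```bash
python3 - <<'E'
from h import *
from workcell import sensors,imaging,models
d=imaging.camera('wrist'); cv2.imwrite('pics/w2.png',d['pixels'])
t=imaging.camera('top'); cv2.imwrite('pics/t2.png',cv2.resize(t['pixels'][150:280,330:490],None,fx=4,fy=4,interpolation=2))
o=sensors.get_obs(); print(o['time'],w2box(o['ee_pos']),o['tcp_rot'],o['opening'],o['wrist_force'])
for n,z in(('knob',.131),('strip',.108),('keeper',.102)):
    r=models.spot_point(n,'wrist')[:1]
    print(n,r, w2box(ray_z(d,[r[0]['location']],z)[0]) if r else '')
E
```

```text
4.35 [ -1.23550898 -47.33864543 195.9232821 ] [-8.99958106e+01  4.09493379e-03  1.80178982e+01] 0.055658450797351114 [-0.07972607 -0.67127819 -0.04465417]
knob [{'location': [396.6, 215.5], 'conf': 0.63}] [ 31.36894618 -22.8993778  131.        ]
strip [{'location': [245.9, 197.5], 'conf': 0.83}] [-34.72000045 -21.77882383 108.        ]
keeper [{'location': [322.5, 372.1], 'conf': 0.87}] [   1.71868498 -128.14232021  102.        ]
```

View pics/w2.png

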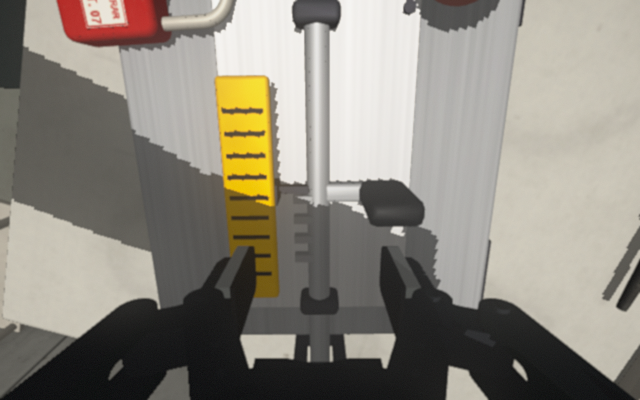

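```bash
python3 - <<'E'
from h import *
from workcell import imaging
d=imaging.camera('wrist')
uv=[(317,12),(320,298),(218,77),(267,76),(278,296),(230,297),(316.5,60),(319,280)]
z=[.098,.098]+[.108]*4+[.096]*2
for p in ray_z(d,uv,z): print(w2box(p).round(1))
E
```

```text
[-0.1 59.  98. ]
[  1.2 -84.   98. ]
[-43.1  31.6 108. ]
[-21.8  32.  108. ]
[-20.8 -76.3 108. ]
[-45.9 -76.8 108. ]
[-0.4 39.6 96. ]
[  0.7 -73.9  96. ]
```

Request:
arm_command(
  rows=[0.1,0.3,0,0,-0.4,0,0.3,0.1,0.6,0,0,-0.4,0,0.3,0.1,0.9,0,0,-0.4,0,0.3,0.1,1.1,0,0,-0.4,0,0.3,0.1,1.3,0,0,-0.4,0,0.3,0.1,1.5,0,0,-0.4,0,0.3,0.1,1.7,0,0,-0.4,0,0.3,0.1,1.9,0,0,-0.4,0,0.3,0.1,1.9,0,0,-0.4,0,0.3],
)

```text
time: 5.3
ee_pos: [0.5072, -0.0765, 0.1766]
tcp_rot: [-90.0, 0.0, 18.4]
wrist_force: [0.4, -0.5, 0.8]
opening: 0.0555
```

Request:
arm_command(
  rows=[0,0.1,0,0,0,0,0.3,0,0.2,0,0,0,0,0.3,0,0.3,0,0,0,0,0.3,0,0.4,0,0,0,0,0.3,0,0.4,0,0,0,0,0.3,0,0.4,0,0,0,0,0.3],
)

```text
time: 5.8
ee_pos: [0.5072, -0.0765, 0.173]
tcp_rot: [-90.0, -0.0, 18.4]
wrist_force: [-1.5, -0.9, 4.0]
opening: 0.0557
```

Request:
arm_command(
  rows=[0,0.1,0,0,0,0,0.3,0,0.2,0,0,0,0,0.3,0,0.3,0,0,0,0,0.3,0,0.3,0,0,0,0,0.3,0,0.3,0,0,0,0,0.3],
)

```text
time: 6.22
ee_pos: [0.5072, -0.0765, 0.1699]
tcp_rot: [-90.0, -0.0, 18.4]
wrist_force: [-0.4, -0.7, 5.0]
opening: 0.0551
```

Request:
arm_command(
  rows=[0,0.1,0,0,0,0,0.3,0,0.2,0,0,0,0,0.3,0,0.2,0,0,0,0,0.3,0,0.2,0,0,0,0,0.3],
)

```text
time: 6.55
ee_pos: [0.5072, -0.0765, 0.1684]
tcp_rot: [-90.0, -0.0, 18.4]
wrist_force: [-2.0, -0.6, 8.6]
opening: 0.0556
```

```bash
python3 - <<'E'
from h import *
from workcell import sensors,imaging,models
d=imaging.camera('wrist'); cv2.imwrite('pics/w3.png',d['pixels'])
F=[]
for i in range(3):
    t=imaging.camera('top'); o=sensors.get_obs(); F.append(o['wrist_force']); print(o['time'],w2box(o['ee_pos']).round(1),o['wrist_force'].round(1))
E
```

```text
6.65 [ -0.2 -47.5 168.5] [-2.  -0.5  7.8]
6.7 [ -0.2 -47.5 168.4] [-2.3  0.2  8.7]
6.75 [ -0.2 -47.5 168.4] [-1.9 -1.4  9.2]
```

View pics/w3.png

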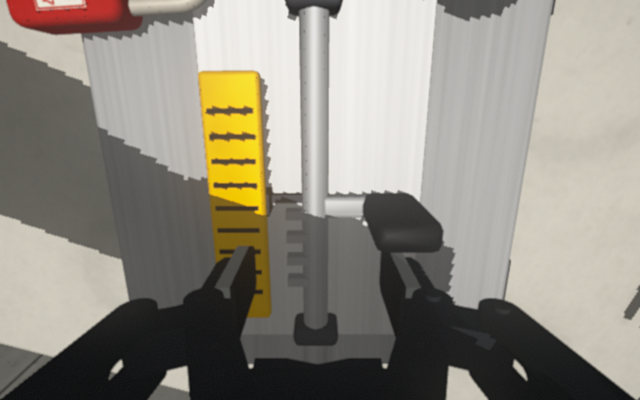

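Request:
arm_command(
  rows=[0,0.05,0,0,0,0,0.3,0,0.05,0.2,0,0,0,0.3,0,0.05,0.4,0,0,0,0.3,0,0.05,0.6,0,0,0,0.3,0,0.05,0.8,0,0,0,0.3,0,0.05,1.0,0,0,0,0.3,0,0.05,1.2,0,0,0,0.3,0,0.05,1.4,0,0,0,0.3,0,0.05,1.6,0,0,0,0.3],
)

```text
time: 7.5
ee_pos: [0.5031, -0.0624, 0.1685]
tcp_rot: [-90.2, -0.1, 18.4]
wrist_force: [2.3, -8.8, 9.9]
opening: 0.0554
```

```bash
python3 - <<'E'
from h import *
from workcell import sensors,imaging,models
d=imaging.camera('wrist'); cv2.imwrite('pics/w4.png',d['pixels'])
o=sensors.get_obs(); print(o['time'],w2box(o['ee_pos']).round(1),o['wrist_force'].round(1))
E
```

```text
7.55 [  0.3 -32.5 168.5] [ 2.7 -8.1  8.4]
```

View pics/w4.png

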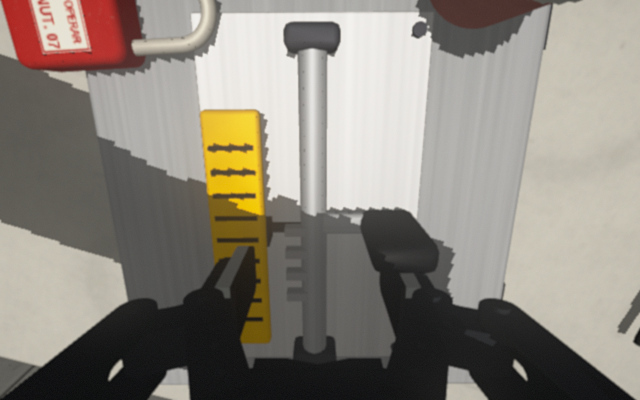

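Request:
arm_command(
  rows=[0,0,0.3,0,0,0,0.3,0,0,0.6,0,0,0,0.3,0,0,0.9,0,0,0,0.3,0,0,1.2,0,0,0,0.3,0,0,1.5,0,0,0,0.3,0,0,1.8,0,0,0,0.3,0,0,2.1,0,0,0,0.3,0,0,2.4,0,0,0,0.3,0,0,2.7,0,0,0,0.3,0,0,3.0,0,0,0,0.3,0,0,3.3,0,0,0,0.3,0,0,3.3,0,0,0,0.3],
)

```text
time: 8.55
ee_pos: [0.4924, -0.0306, 0.1685]
tcp_rot: [-90.2, -0.1, 18.4]
wrist_force: [1.3, -5.2, 9.9]
opening: 0.0554
```

```bash
python3 - <<'E'
from h import *
from workcell import sensors,imaging,models
d=imaging.camera('wrist'); cv2.imwrite('pics/w5.png',d['pixels'])
o=sensors.get_obs(); print(o['time'],w2box(o['ee_pos']).round(1),o['wrist_force'].round(1))
E
```

```text
8.6 [1.000e-01 8.000e-01 1.685e+02] [ 1.2 -5.8 10. ]
```

View pics/w5.png

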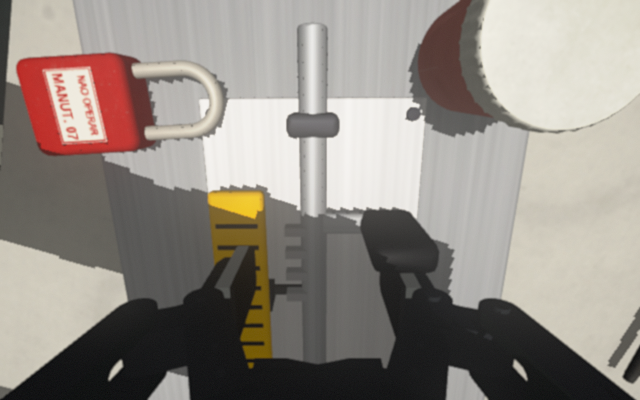

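Request:
arm_command(
  rows=[0,0,0.1,0,0,0,0.3,0,0,0.2,0,0,0,0.3,0,0,0.3,0,0,0,0.3,0,0,0.4,0,0,0,0.3,0,0,0.5,0,0,0,0.3,0,0,0.5,0,0,0,0.3,0,0,0.5,0,0,0,0.3],
)

```text
time: 9.18
ee_pos: [0.491, -0.0262, 0.1685]
tcp_rot: [-90.2, -0.1, 18.4]
wrist_force: [1.4, -8.1, 9.7]
opening: 0.0555
```

Request:
arm_command(
  rows=[0,0,0.05,0,0,0,0.3,0,0,0.1,0,0,0,0.3,0,0,0.1,0,0,0,0.3,0,0,0.1,0,0,0,0.3],
)

```text
time: 9.52
ee_pos: [0.4908, -0.0258, 0.1685]
tcp_rot: [-90.3, -0.1, 18.3]
wrist_force: [2.4, -11.7, 8.6]
opening: 0.0557
```

Request:
arm_command(
  rows=[0,0,0.05,0,0,0,0.3,0,0,0.1,0,0,0,0.3,0,0,0.15,0,0,0,0.3,0,0,0.15,0,0,0,0.3,0,0,0.15,0,0,0,0.3],
)

```text
time: 9.93
ee_pos: [0.4907, -0.0254, 0.1686]
tcp_rot: [-90.4, -0.1, 18.3]
wrist_force: [5.1, -19.3, 8.7]
opening: 0.0553
```

```bash
python3 - <<'E'
from h import *
from workcell import sensors,imaging,models
d=imaging.camera('wrist'); cv2.imwrite('pics/w6.png',d['pixels'])
o=sensors.get_obs(); print(o['time'],w2box(o['ee_pos']).round(1),o['wrist_force'].round(1))
print([(w2box(ray_z(d,[r['location']],.131)[0]),r['conf']) for r in models.spot_point('knob','wrist')[:1]])
E
```

```text
9.9833 [1.000e-01 6.300e+00 1.686e+02] [  5.7 -19.5   6.8]
[(array([ 31.35441725,  20.37412271, 131.        ]), 0.84)]
```

View pics/w6.png

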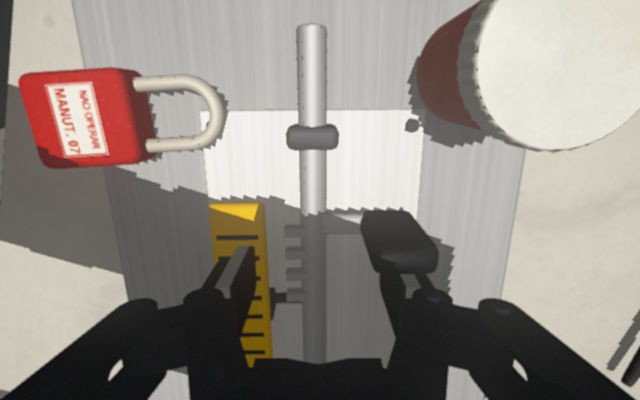

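Request:
arm_command(
  rows=[0,0,-0.1,0,0,0,0.3,0,-0.2,-0.15,0,0,0,0.3,0,-0.4,-0.15,0,0,0,0.3,0,-0.7,-0.15,0,0,0,0.3,0,-1.0,-0.15,0,0,0,0.3,0,-1.4,-0.2,0,0,0,0.3,0,-1.8,-0.4,0,0,0,0.3,0,-2.4,-0.7,0,0,0,0.3,0,-3.2,-1,0,0,0,0.3,0,-4.2,-1.5,0,0,0,0.3,0,-5.4,-2,0,0,0,0.3,0,-6.8,-3,0,0,0,0.3],
)

```text
time: 11.03
ee_pos: [0.4988, -0.0513, 0.2365]
tcp_rot: [-90.0, -0.0, 18.5]
wrist_force: [-0.5, -0.1, -0.7]
opening: 0.0555
```

Request:
arm_command(
  rows=[0,-1.5,-1.5,0,0,0,0.3,0,-3,-3,0,0,0,0.3,0,-4.5,-4.5,0,0,0,0.3,0,-4.5,-6,0,0,0,0.3,0,-4.5,-6,0,0,0,0.3],
)

```text
time: 11.45
ee_pos: [0.5187, -0.1104, 0.2812]
tcp_rot: [-90.1, -0.1, 18.3]
wrist_force: [-0.0, -0.0, -1.0]
opening: 0.0559
```

```bash
python3 - <<'E'
from h import *
from workcell import sensors,imaging,models
o=sensors.get_obs(); print(o['time'],w2box(o['ee_pos']).round(1),o['wrist_force'].round(1))
for c in('wrist','top'):
    d=imaging.camera(c); cv2.imwrite(f'pics/{c}7.png',d['pixels'])
    for n,z in(('knob',.131),('strip',.108),('keeper',.102)):
        r=models.spot_point(n,c)[:1]
        print(c,n,r, w2box(ray_z(d,[r[0]['location']],z)[0]).round(1) if r else '')
    for B in((-33,0),(-33,15),(-33,-20)):
        # depth-based height on strip
        uv=proj(d,box2w(*B,108))[0]; u,v=uv.round().astype(int)
        if 0<=u<640 and 0<=v<400:
            dd=d['z_map'][v,u];p=cv2.undistortPoints(uv.reshape(1,1,2),d['camera_matrix'],np.array(d['D'])).ravel()
            T=d['world_from_camera'];print(c,B,uv,w2box(T[:3,:3]@(np.array([p[0],-p[1],-1])*dd)+T[:3,3]).round(1))
E
```

```text
11.45 [ 2.000e-01 -8.320e+01  2.812e+02] [-0. -0. -1.]
wrist knob [{'location': [370.4, 37.1], 'conf': 0.61}] [ 31.8  21.2 131. ]
wrist strip [{'location': [268.8, 111.9], 'conf': 0.67}] [-32.3 -22.3 108. ]
wrist keeper [{'location': [318.9, 250.7], 'conf': 0.79}] [   2.6 -128.8  102. ]
wrist (-33, 0) [266.50394607  77.34837827] [-33.1   0.  107.1]
wrist (-33, 15) [265.61994388  53.06419389] [-33.1  15.1 107.1]
wrist (-33, -20) [267.63271805 108.36047753] [-33.2 -20.  106.9]
top knob [{'location': [389.9, 204.7], 'conf': 0.85}] [ 34.5  26.3 131. ]
top strip [{'location': [418.2, 226.5], 'conf': 0.78}] [-33.4 -24.9 108. ]
top keeper [{'location': [456.1, 200.7], 'conf': 0.81}] [  -2.5 -134.   102. ]
top (-33, 0) [408.25576759 229.55748487] [-33.   -0.3 106.5]
top (-33, 15) [402.27565434 231.48785789] [-33.   15.3 109.8]
top (-33, -20) [416.20448819 226.98695069] [-33.  -20.1 107.6]
```

View pics/wrist7.png

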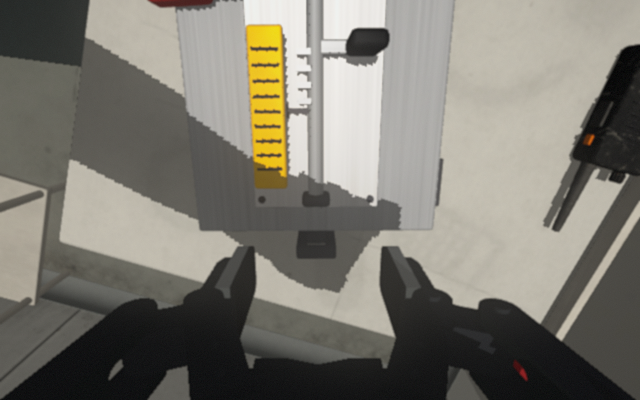

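The wrist picture shows the knob at (370, 40), near the far end of its travel. The strip at (268, 105) is back up, with its top at z ≈ 107 mm, and the catch tooth (295, 110) sits behind the last bolt tooth. The bolt's nose is clear of the keeper, and the gripper touches nothing.

```bash
python3 - <<'E'
from workcell import bot
print(bot.job_done())
E
```

```text
the job is handed in; nothing more can be done
None
```

The bolt is drawn fully open, the strip has sprung back up, and the job is handed in. It took about 11.5 s of robot time.

**What I did:** With the jaws about 55 mm apart, I pressed the strip to its stop with one fingertip, at about 9 N. I kept it down while the other finger pushed the knob along the box's +y. The finger stopped moving and the push rose to about 20 N, which I took as the end stop. Then I eased off, lifted straight up and backed away.

**Last checks:**
- **Bolt:** The wrist camera puts the knob at box y ≈ 21 mm, having started at about -23 to -25 mm. That is 44–46 mm of travel against the 45 mm expected.
- **Top camera:** It read the knob at 26 mm. However, it was also about 5 mm off on the fixed strip and keeper, so I trusted the wrist camera.
- **Strip:** Depth readings put its top at about 107 mm (106.5 to 109.8), which means up; pressed down it would be 100 mm. The catch tooth shows behind the last bolt tooth.
- **Contact:** The wrist force was about 1 N at the end, so the gripper was touching nothing.
- **Padlock and pot:** They looked undisturbed during the push. I did not measure them again after lifting away.

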